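Fetch the wide paint spreader and hold it ready over the canvas

TASK

Lift the wooden flap of the storage box wide open and leave it standing open, then gently draw out the wider of the two grey spreaders, which is brittle, leaving the narrow one in its slot. Finish while holding the spreader still over the middle of the blank canvas, ready for a swipe: upright with its plain edge down, square across the canvas's width, about 3 cm above the canvas and not touching it; do not put it down or let go, and leave everything else on the table where it is.

Things in the scene. Friction and masses are not known exactly. Their poses are not given: they have to be found in the camera images.
- kit: fixed plywood box, 190 (its x) x 150 (its y) x 100 high, walls and floor 6 thick; origin under its centre, z up. The flap hinges on its +x rim, away from the robot. Inside, two slots along its y, at x = -45 and +20: 8 mm gaps between rails that rise 30 above the inner floor. A spreader stands in each, which in which varies
- flap (a joint): hinge of the box's wooden flap (190 x 150 x 8, 0.25 kg): 0 = shut on the rim, 1.57 = vertical, stop at 1.9; may start ajar (up to 0.2). Stiff: the flap stays where it is left; lifting it at the handle takes about 4 to 5 N
- flap_handle (a point): middle of the flap's steel bar handle: round, 11 diameter, 75 long, parallel to the box's y, 35 above the flap's outer face and 10 in from its free (robot-side) edge; axes turn with the flap, at 0 they equal the box's. Open gap below the bar. The bar can turn between the fingers, so the tool can keep pointing down all the way
- flap_hinge (a point): point on the flap's hinge axis (along the box's y), middle of the box's +x rim, 100 above the table, at the flap's underside; axes turn with the flap
- spreader: the wide paint spreader, to be taken: grey plastic plate 110 wide (its y), 80 high (its z), 6 thick (its x), top 22 mm 10 thick; about 80 g; origin at the middle of its bottom edge, z up. Stands loosely in a slot on the box's inner floor, top edge 14 below the rim, may lean a few degrees. Brittle: a grip of 20 to 40 N holds it well; it cracks above 50 N per finger
- spreader_small: the narrow spreader: same shape, material and height, but 60 wide; stands in the other slot; stays where it is
- canvas_top (a point): centre of the upper face of a blank canvas lying level on four upturned cups, fixed: 220 (its x, the length) x 150 (its y, the width), upper face 78 above the table; z up
- cup_mid: red open cup, 64 across the rim, 75 high, origin under its centre; a bystander between box and canvas, towards the back
- cup_near: white open paper cup, 60 across the rim, 70 high, origin under its centre; a bystander in front of the canvas, near the robot
- paint_a: red paint bottle, 54 across, 160 high, closed, opaque, standing upright; origin at the centre of its underside; a bystander
- paint_b: yellow paint bottle, 54 across, 160 high, closed, opaque, standing upright; origin at the centre of its underside; a bystander
- water: water bottle, 64 across, 200 high, standing upright; origin under its centre; a bystander
- pot: small blue paint pot, 60 across, 60 high, closed, opaque, standing upright; origin at the centre of its underside; a bystander
- brush: paint brush lying on the table to the right of the canvas; origin at its middle, on its underside, its x along it; a bystander
- canvas: the same blank canvas together with its cups; origin on the table under its centre, axes parallel to those of canvas_top; must not be touched
Not all that is in view belongs to the job. There is more than one size of the kit; the one meant has the size given above.

How it is judged:
By the outcome, as a careful person would: the job done as asked, in the order asked, and still so for the second after the job is handed in, while the arm keeps its last pose, push and grip.
It also fails if it takes over 59 s, if anything falls off the work surface, if the arm or the gripper's body presses on something with over 40 N, if the wrist force passes 120 N, or if a joint passes its speed limit or range.

ROBOT

A 7-joint arm with a two-finger parallel gripper is mounted at the origin on the work surface. World frame = base frame: x ahead of the robot, y to its left, z up, the work surface at z = 0. Lengths are in m, angles in rad, forces in N, time in s.
With the tool pointing down it reaches from about 0.425 to 0.925 m from the base axis. Payload 6.8 kg.
Tool frame: the origin (TCP) lies at the very end of the fingers, on their centre line; the grasp point (between the pads) lies 19 mm behind it; z points along the fingers, y is the line along which they close (so a half turn about z gives the same grasp; the last joint's range is limited). The gripper opens to 85 mm and grips with 20 to 120 N. Pads are 22 mm wide; open, the fingers measure 114 mm over their backs; the gripper's body (76 mm by 85 mm) begins 54 mm behind the grasp point. The pads swing forward as they close: fully open they stand 13 mm farther back than shut.
Start: joints at [1.228, 0.477, 0.022, 1.555, -0.011, 1.109, -0.083], TCP at [0.157, -0.656, 0.211] pointing down, gripper open.
Joint ranges: [-2.96, 2.96], [-0.34, 2.1], [-1.41, 1.46], [0.24, 2.44], [-1.37, 4.51], [0.17, 1.92], [-2.96, 2.96]. Speed limits (rad/s): [2.39, 2.39, 3.14, 3.14, 3.14, 3.14, 3.14].

INTERFACE

Orientations are given as a unit quaternion [w, x, y, z].
In Python, from station import bot gives the robot as it stands.
- The arm moves only by the tool jog_arm, never from a script. Its argument "motion" is a list of rows, each a list of 7 numbers: the turn, a rotation vector about the tool's x, y, z in rad, then the shift along the tool's x, y, z in mm, then the finger opening in mm, from 0 to 85.4. A call has 1 to 10 rows; each row is the pose to reach, as a shift and turn from the pose commanded when the call began, along the tool's axes at that moment; what a row does not reach only later rows make up. A row lasts 1/8 s, in which the tool goes at most 62.5 mm and 10.7 degrees, less where a joint would pass 70% of its speed; a pose out of reach is approached as far as the arm can. A call with a gripper value outside its range is refused whole. The fingers move at their own pace and stop on an object; "grip_force" is the grip in N (left out, the last holds). Time passes only in rows, so rows that repeat a pose let the fingers close. It gives the time, the measured TCP pose, the force, the opening and the grip force at its end, in the units of the state.
- bot.get_obs(): the state, without advancing time (a new reading comes with each control period).
- bot.read_camera(name): name is "scene" or "top"; returns a dict with "pixels" (384x512x3 uint8, red, green, blue), "camera_matrix" (3x3 intrinsics, pixels), "T" (4x4, takes a point from camera to world coordinates). Camera axes: x right, y down, z forward; pixel columns grow to the right and rows downward; lengths in m; the calibration is good to about 2 mm. A picture is of the moment at which its call begins. There is no depth.
- bot.hand_in(): hands the job in; it is judged then, once.
Trained networks look in a picture, given as the dict that the camera call returned (one of the last four; its "shot" number tells which), for a name from the list of things; names that differ only in an ending like _2 or _b are one class to them, and where a whole thing is asked for, a point or a joint stands for the part that bears it (a point fixed in the world has none). Each returns a list of dicts, best first, with "score" (0 to 1); they miss things now and then, are a little off and sometimes report something else, mostly with a low value. They report only what shows in the picture. A call takes as long as a camera call. They do not tell look-alikes from the thing itself.
- bot.spot_in(thing, picture): "xy" ([column, row] in pixels, amid what is visible of it).
- bot.tip_of(thing, picture): "xy" ([column, row] in pixels: a listed point, or the origin of a listed thing).
The state is a dict: "t": time; "q": joint angles; "joint_vel": joint speeds; "joint_torque": joint torques, N m; "eef_pos": TCP position; "tool_rot": TCP orientation; "contact_force": force on the tool from outside, world axes, zero at the start; "torque": the same for the moment, N m; "gripper_width": opening from 0.0 (shut) to 1.0 (fully open); "grasp_force": force on a finger pad.
Only numpy, scipy, OpenCV 4.12 (cv2) and the standard library are available. Lean on these libraries where they do the work, as an engineer would, in place of code of your own. Each camera call takes 0.05 s, during which the arm holds its last target. There are 200 camera calls.

## Working session

There is one attempt and no reset: what is moved stays moved. The work goes in short steps, Python scripts to look and compute and a tool call to move; the robot and the scene stay as the last step left them, time stands still between calls to the robot, and variables do not carry over. Pictures are saved under pics/ and viewed, at most 13 in all, crops included, and the job is handed in when it is done.

Besides the shell and the picture viewer there is one more tool, called after "Emit:" in YAML: its name, and indented under it one key for each argument. jog_arm: Moves the arm, as the interface text tells. Its arguments: {"type":"object","properties":{"motion":{"type":"array"},"grip_force":{"type":"number"}},"required":["motion"]}

```bash
mkdir -p pics; ls; python3 - <<'E'
from station import bot
import cv2,numpy as np
np.set_printoptions(precision=4,suppress=True)
o=bot.get_obs(); print({k:np.round(v,3) for k,v in o.items()})
for n in ("scene","top"):
    p=bot.read_camera(n); cv2.imwrite(f"pics/{n}0.png",p["pixels"][:,:,::-1]); print(n,p["camera_matrix"],p["T"])
    for t in ["kit","flap_handle","flap_hinge","spreader","spreader_small","canvas_top","canvas","cup_mid","cup_near","paint_a","paint_b","water","pot","brush"]:
        print(t,[(np.round(d["xy"]).astype(int).tolist(),round(d["score"],2)) for d in bot.tip_of(t,p)[:4]])
E
```

```text
pics
{'t': np.float64(0.0), 'q': array([ 1.228,  0.478,  0.022,  1.556, -0.012,  1.109, -0.083]), 'joint_vel': array([ 0.001,  0.   ,  0.001, -0.002, -0.   ,  0.   , -0.   ]), 'joint_torque': array([  0.   , -59.644,   1.608, -28.12 ,   0.013,   0.009,  -0.   ]), 'eef_pos': array([ 0.157, -0.656,  0.21 ]), 'tool_rot': array([-0.001,  0.993,  0.117, -0.   ]), 'contact_force': array([-0.35 ,  0.4  , -0.524]), 'torque': array([-0.026, -0.001,  0.022]), 'grasp_force': np.float64(0.0), 'gripper_width': np.float64(0.998)}
scene [[402.0324   0.     256.722 ]
 [  0.     402.0324 190.7808]
 [  0.       0.       1.    ]] [[ 0.7198  0.4653 -0.5151  1.2402]
 [ 0.6941 -0.472   0.5436 -0.786 ]
 [ 0.0098 -0.7488 -0.6627  1.0112]
 [ 0.      0.      0.      1.    ]]
kit [([270, 138], 0.91), ([288, 179], 0.55)]
flap_handle [([259, 110], 0.91), ([274, 139], 0.9)]
flap_hinge [([309, 170], 0.93), ([284, 128], 0.8)]
spreader []
spreader_small []
canvas_top [([230, 214], 0.94)]
canvas [([230, 231], 0.63), ([140, 271], 0.39)]
cup_mid [([308, 238], 0.52), ([334, 234], 0.28)]
cup_near [([167, 212], 0.92)]
pai
[... 343 characters left out ...]
[-0.9951  0.0976 -0.0183 -0.009 ]
 [-0.0027 -0.2107 -0.9776  1.3415]
 [ 0.      0.      0.      1.    ]]
kit [([123, 315], 0.58), ([181, 221], 0.56)]
flap_handle [([110, 346], 0.76), ([172, 244], 0.63), ([173, 181], 0.59)]
flap_hinge [([172, 182], 0.93), ([118, 291], 0.62), ([169, 245], 0.46), ([137, 142], 0.39)]
spreader []
spreader_small []
canvas_top [([298, 193], 0.97)]
canvas [([298, 197], 0.78)]
cup_mid [([237, 138], 0.74)]
cup_near [([339, 273], 0.74), ([260, 122], 0.48), ([171, 243], 0.25)]
paint_a [([207, 129], 0.88), ([260, 124], 0.76)]
paint_b [([207, 129], 0.88), ([260, 124], 0.76)]
water [([136, 143], 0.97)]
pot [([402, 213], 0.66), ([103, 260], 0.56)]
brush [([402, 211], 0.64)]
```

View pics/scene0.png

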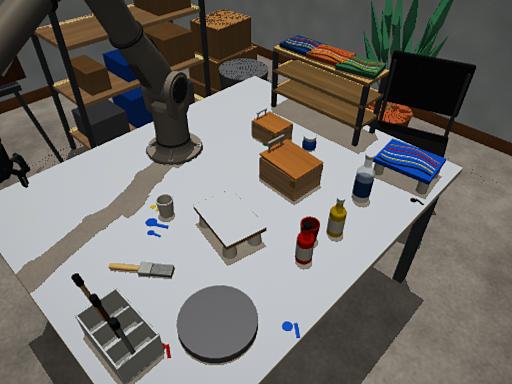

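View pics/top0.png

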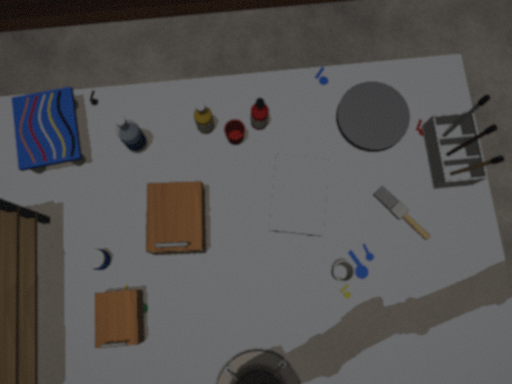

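Both views: the large box (top 176,217; scene 290,170) has its handle at top (172,244) / scene (274,139). The small look-alike box is at top (117,318), handle at scene (259,110). The canvas is at top (299,193), the red cup at top (235,131).

```bash
cat > h.py <<'E'
from station import bot
import cv2,numpy as np
np.set_printoptions(precision=4,suppress=True)
def ray(p,uv):
    d=p["T"][:3,:3]@np.linalg.solve(p["camera_matrix"],[uv[0],uv[1],1.]); return p["T"][:3,3],d/np.linalg.norm(d)
def plane(p,uv,z):
    c,d=ray(p,uv); return c+d*(z-c[2])/d[2]
def tri(obs):
    A=0;b=0;R=[ray(p,uv) for p,uv in obs]
    for c,d in R:
        M=np.eye(3)-np.outer(d,d);A=A+M;b=b+M@c
    x=np.linalg.solve(A,b);return x,max(np.linalg.norm((np.eye(3)-np.outer(d,d))@(x-c)) for c,d in R)
def proj(p,X):
    T=np.linalg.inv(p["T"]);c=T[:3,:3]@np.asarray(X)+T[:3,3];u=p["camera_matrix"]@c;return u[:2]/u[2]
def near(f,t,p,uv):
    r=[d for d in f(t,p) if np.hypot(*(np.array(d["xy"])-uv))<15]
    return np.array(r[0]["xy"]) if r else None
def crop(p,uv,r,name,s=6):
    u,v=map(int,uv);cv2.imwrite("pics/"+name,cv2.resize(p["pixels"][max(v-r,0):v+r,max(u-r,0):u+r,::-1],None,fx=s,fy=s,interpolation=cv2.INTER_CUBIC))
E
python3 - <<'E'
from h import *
s=bot.read_camera("scene");t=bot.read_camera("top")
for n,a,b in [("flap_handle",(274,139),(172,244)),("flap_handle",(259,110),(110,346)),("flap_hinge",(309,170),(172,182)),("canvas_top",(230,214),(298,193)),("kit",(288,179),(181,221)),("cup_mid",(308,238),(237,138)),("cup_near",(167,212),(339,273)),("water",(360,196),(136,143)),("paint_a",(306,257),(260,124)),("paint_b",(335,232),(207,129))]:
    A=near(bot.tip_of,n,s,a);B=near(bot.tip_of,n,t,b)
    print(n,A,B,*(tri([(s,A),(t,B)]) if A is not None and B is not None else []))
im=t["pixels"];hsv=cv2.cvtColor(im,cv2.COLOR_RGB2HSV)
m=((hsv[...,1]>110)&(hsv[...,0]<22)&(hsv[...,0]>4)).astype(np.uint8);m[:,:90]=0
def rect(m,z,k):
    for c in sorted(cv2.findContours(m,0,2)[0],key=cv2.contourArea)[::-1][:k]:
        P=np.array([plane(t,q[0],z)[:2] for q in c],np.float32); r=cv2.minAreaRect(P); print(z,r,cv2.boxPoints(r).ravel())
rect(m,.108,2)
g=cv2.cvtColor(im,cv2.COLOR_RGB2GRAY); print(g[193,255:345:3])
a=cv2.resize(np.vstack([s["pixels"][90:220,220:350]]),(480,480),interpolation=2);b=cv2.resize(t["pixels"][170:265,130:225],(480,480),interpolation=2)
cv2.imwrite("pics/close.png",cv2.cvtColor(np.hstack([a[:, :400],b[:,40:440]]),cv2.COLOR_RGB2BGR))
cc=cv2.resize(t["pixels"][140:245,255:345],None,fx=5,fy=5,interpolation=2);cv2.imwrite("pics/canv.png",cc[...,::-1])
E
```

```text
flap_handle [274.7 139.2] [170.7 245.3] [0.4107 0.1868 0.1452] 0.0012298664326644397
flap_handle [264.3 109.3] [112.9 348. ] [0.1742 0.367  0.1015] 0.00957390367621289
flap_hinge [310.2 171. ] [174.  185.6] [0.5863 0.1805 0.0911] 0.0047492127753653276
canvas_top [227.6 218.7] [297.6 191.6] [ 0.534  -0.1715  0.0629] 0.004976090655554163
kit [290.1 179.6] [179.5 215.6] [0.5094 0.1769 0.0091] 0.0026836373420334207
cup_mid [306.8 238. ] [237.4 139.3] [ 0.7353 -0.0096 -0.0053] 0.003401778651253902
cup_near [168.5 212.9] [341.4 272.2] [ 0.3062 -0.2668 -0.0017] 0.006855678558569197
water [361.  194.1] [138.4 143. ] [0.7498 0.2915 0.0092] 0.004567470860606228
paint_a [306.8 257.5] [257.4 122. ] [ 0.7864 -0.0756 -0.0063] 0.004754926496648783
paint_b [333.8 231.2] [208.3 124.3] [0.7876 0.0734 0.0044] 0.0013255894472705145
0.108 ((0.4919529855251312, 0.17669892311096191), (0.1533244252204895, 0.1894107609987259), 86.57340240478516) [0.3928 0.1058 0.5819 0.0945 0.5911 0.2476 0.402  0.2589]
0.108 ((0.24563683569431305, 0.3397367000579834), (0.11768566071987152, 0.14109136164188385), 88.3432846069336) [0.1734 0.283  0.3145 0.2789 0.3179 0.3965 0.1768 0.4006]
[107 108 111 109 109 109 111 108 108 108 108 107 110 109 108 109 108 108
 110 107 108 108 109 108 108 108 106 108 108 110]
```

View pics/close.png

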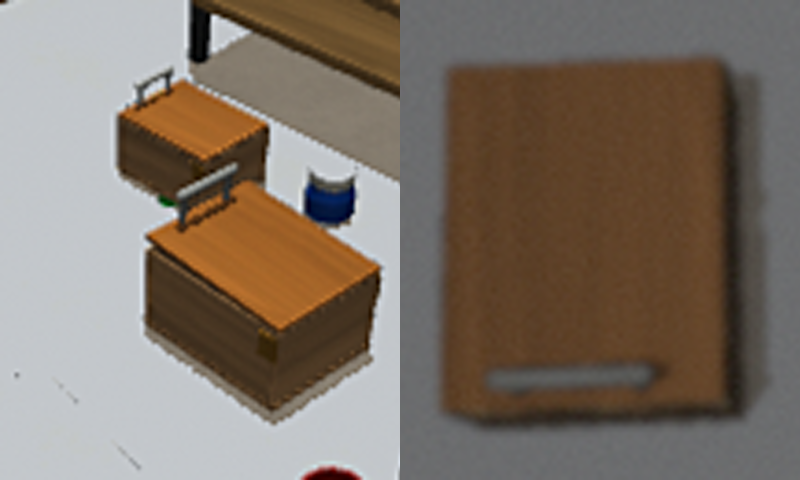

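View pics/canv.png

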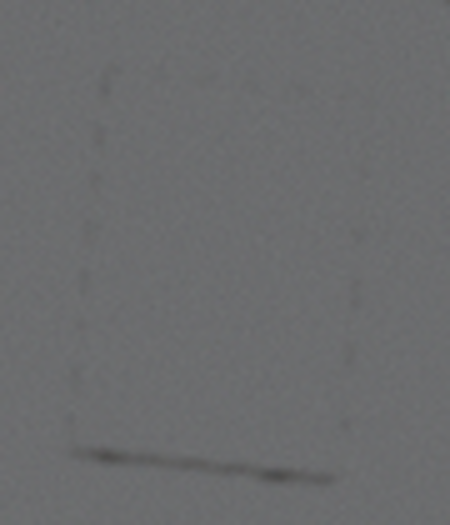

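```bash
python3 - <<'E'
from h import *
s=bot.read_camera("scene");t=bot.read_camera("top")
x,e=tri([(s,(276.3,138.8)),(t,(171.8,244.6))]);print("handle",x,e)
a=s["pixels"][180:260,185:275];b=s["pixels"][120:200,250:330]
a=cv2.resize(a,None,fx=7,fy=7,interpolation=2)
a=np.clip((a.astype(float)-120)*1.9,0,255).astype(np.uint8)
cv2.imwrite("pics/c2.png",a[...,::-1])
E
```

```text
handle [0.4143 0.1861 0.1482] 0.002469566838022632
```

View pics/c2.png

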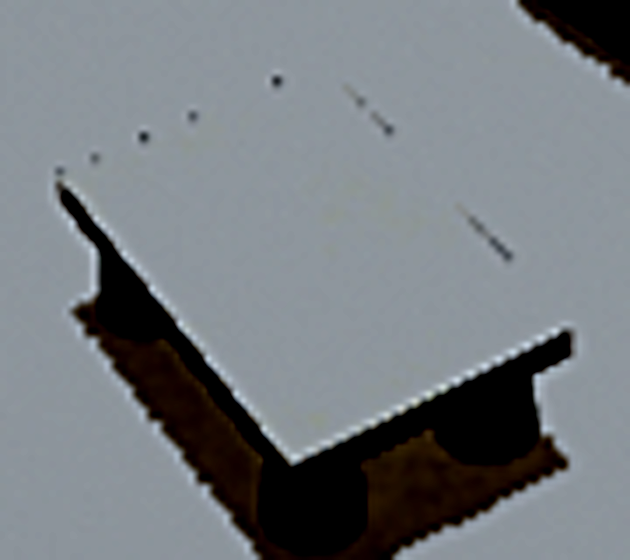

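```bash
python3 - <<'E'
from h import *
from scipy.optimize import least_squares
s=bot.read_camera("scene");t=bot.read_camera("top")
O=[(s,(193.6,205.4),-1,-1),(s,(226.7,246.1),1,-1),(s,(266.7,227.1),1,1),(s,(231.4,188.7),-1,1),(t,(270,230),-1,1),(t,(322,235),-1,-1),(t,(276.6,153.6),1,1)]
def f(p):
    c,n=np.cos(p[3]),np.sin(p[3])
    return np.concatenate([proj(q,[p[0]+c*a*.11-n*b*.075,p[1]+n*a*.11+c*b*.075,p[2]])-u for q,u,a,b in O])
r=least_squares(f,[.534,-.17,.078,0],x_scale=[.1,.1,.1,.1],loss="soft_l1");print("canvas",r.x,f(r.x).reshape(-1,2))
# kit: fit x,y,yaw,ajar from handle & flap corners (top) 
hsv=cv2.cvtColor(t["pixels"],cv2.COLOR_RGB2HSV)
print(plane(t,(171.8,244.6),.148), "bar ends", tri([(s,(220+180*.271,90+190*.271)),(t,(130+(488-360)*95/480,170+380*95/480))]),tri([(s,(220+237*.271,90+168*.271)),(t,(130+(655-360)*95/480,170+373*95/480))]))
E
```

```text
canvas [ 0.5297 -0.1688  0.0713 -0.2073] [[-0.7493 -0.2359]
 [-0.3591  0.5577]
 [-0.129  -0.3472]
 [-0.6452  0.3152]
 [-1.6852 -0.8029]
 [ 0.2314 -0.0211]
 [-0.6899 -0.0234]]
[0.4127 0.1843 0.148 ] bar ends (array([0.3988, 0.2076, 0.127 ]), np.float64(0.02942488345114757)) (array([0.4313, 0.1623, 0.1769]), np.float64(0.03400275486752232))
```

```bash
cat >> h.py <<'E'
from scipy.spatial.transform import Rotation as R
def down(yaw): # tool x at world angle yaw, z down
    c,s=np.cos(yaw),np.sin(yaw);return np.array([[c,s,0],[s,-c,0],[0,0,-1.]])
def rows(*targets,start=None):
    o=bot.get_obs();q=o["tool_rot"];Rm=R.from_quat([*q[1:],q[0]]).as_matrix();p=o["eef_pos"]
    for x,y,z,yaw in targets:
        print(np.r_[np.round(R.from_matrix(Rm.T@down(yaw)).as_rotvec(),3),np.round(Rm.T@(np.array([x,y,z])-p)*1000,1)].tolist())
E
python3 - <<'E'
from h import *
rows((.52,-.25,.36,np.radians(64)),(.414,.185,.24,np.radians(86.6)))
E
```

```text
[-0.0, -0.0, -0.882, 447.6, -310.9, -149.1]
[-0.0, -0.0, -1.277, 445.6, -758.7, -29.1]
```

Emit:
jog_arm:
  motion:
    - [0,0,-0.1,50,-35,-30,85]
    - [0,0,-0.3,140,-97,-80,85]
    - [0,0,-0.45,200,-139,-149,85]
    - [0,0,-0.6,260,-180,-149,85]
    - [0,0,-0.75,310,-215,-149,85]
    - [0,0,-0.88,360,-250,-149,85]
    - [0,0,-0.88,410,-284,-149,85]
    - [0,0,-0.88,447,-311,-149,85]
    - [0,0,-0.88,447,-311,-149,85]
    - [0,0,-0.88,447,-311,-149,85]
  grip_force: 40

```text
t: 4.05
eef_pos: [0.5224, -0.2449, 0.3604]
tool_rot: [-0.0, 0.847, 0.532, 0.001]
contact_force: [-0.3, 0.1, 0.2]
gripper_width: 0.995
grasp_force: 0.0
```

```bash
python3 - <<'E'
from h import *
o=bot.get_obs();print(o["eef_pos"],o["t"],o["q"])
rows((.414,.185,.24,np.radians(86.6)))
E
```

```text
[ 0.5224 -0.2449  0.3604] 4.05 [ 0.6592  0.239  -0.4028  1.5705  0.0931  1.3502 -0.2016]
[0.001, -0.002, -0.389, 340.2, -284.0, 120.9]
```

Emit:
jog_arm:
  motion:
    - [0,0,-0.05,40,-33,5,60]
    - [0,0,-0.15,90,-75,20,60]
    - [0,0,-0.25,140,-117,40,60]
    - [0,0,-0.35,190,-159,60,60]
    - [0,0,-0.389,240,-200,85,60]
    - [0,0,-0.389,290,-242,105,60]
    - [0,0,-0.389,340,-284,121,60]
    - [0,0,-0.389,340,-284,121,60]
    - [0,0,-0.389,340,-284,121,60]
    - [0,0,-0.389,340,-284,121,60]

```text
t: 5.3
eef_pos: [0.4148, 0.179, 0.239]
tool_rot: [0.0, 0.731, 0.682, -0.0]
contact_force: [-0.0, -0.2, 0.1]
gripper_width: 0.704
grasp_force: 0.0
```

```bash
python3 - <<'E'
from h import *
o=bot.get_obs();print(o["eef_pos"],o["t"],o["q"],o["gripper_width"])
s=bot.read_camera("scene");t=bot.read_camera("top")
crop(s,(275,125),35,"s3.png",8); 
for p in (s,t): print(proj(p,o["eef_pos"]),[(d["xy"],d["score"]) for d in bot.tip_of("flap_handle",p)])
rows((.414,.185,.134,np.radians(86.6)))
E
```

```text
[0.4148 0.179  0.239 ] 5.3 [ 0.1907  0.145  -0.7918  1.9886  0.1194  1.054  -0.7237] 0.7044141669034734
[275.4478 118.9364] [([274.9, 137.7], 0.93), ([304.2, 144.1], 0.2)]
[167.5635 239.7807] [([112.4, 345.0], 0.75), ([172.7, 243.4], 0.56), ([137.6, 143.1], 0.52)]
[0.001, 0.0, -0.01, 5.9, -1.3, 105.1]
```

View pics/s3.png

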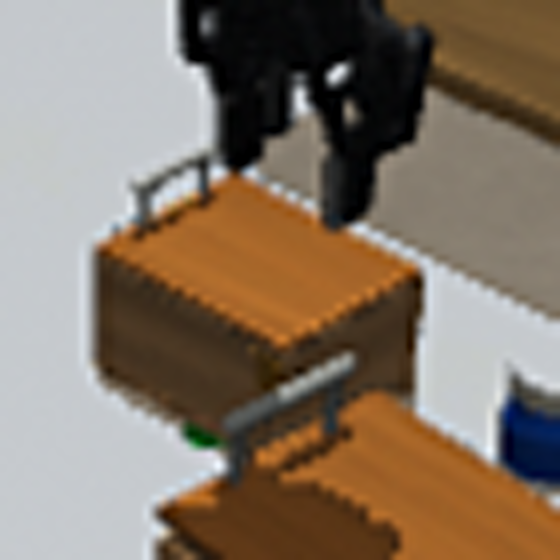

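The gripper hangs open over the bar, whose middle is at scene (276,139); the bar sits between the finger directions. I'm going down to grip it.

Emit:
jog_arm:
  motion:
    - [0,0,-0.01,6,-1,50,60]
    - [0,0,-0.01,6,-1,90,60]
    - [0,0,-0.01,6,-1,105,60]
    - [0,0,-0.01,6,-1,105,60]
    - [0,0,-0.01,6,-1,105,0]
    - [0,0,-0.01,6,-1,105,0]
    - [0,0,-0.01,6,-1,105,0]
    - [0,0,-0.01,6,-1,105,0]
    - [0,0,-0.01,6,-1,105,0]
  grip_force: 40

```text
t: 6.62
eef_pos: [0.4142, 0.1865, 0.1342]
tool_rot: [0.0, 0.727, 0.687, 0.001]
contact_force: [2.7, 0.6, -0.3]
gripper_width: 0.083
grasp_force: 36.4
```

Emit:
jog_arm:
  motion:
    - [0,0,0,1,-7,0]
    - [0,0,0,3,-15,0]
    - [0,0,0,3,-15,0]

```text
invalid input at $.motion[0]: expected 7 numbers
```

Emit:
jog_arm:
  motion:
    - [0,0,0,0,1,-7,0]
    - [0,0,0,0,4,-15,0]
    - [0,0,0,0,4,-15,0]

```text
t: 7.0
eef_pos: [0.4176, 0.1862, 0.1493]
tool_rot: [0.0, 0.727, 0.687, 0.0]
contact_force: [-0.2, 0.2, 0.5]
gripper_width: 0.005
grasp_force: 0.0
```

```bash
python3 - <<'E'
from h import *
s=bot.read_camera("scene")
print([(d["xy"],d["score"]) for d in bot.tip_of("flap_handle",s)])
crop(s,(280,142),35,"s4.png",8)
E
```

```text
[([275.3, 136.8], 0.8), ([260.3, 109.4], 0.7)]
```

View pics/s4.png

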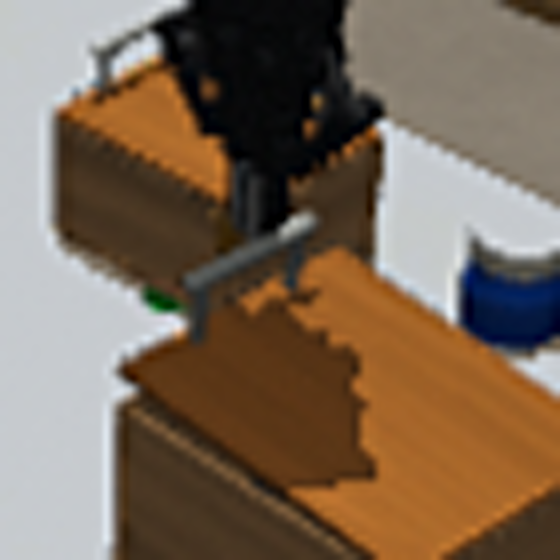

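The picture shows that the fingers slipped off upward, with the bar still at scene (276,138): the grip was too shallow. I'll retry deeper, with the bar at the pads.

Emit:
jog_arm:
  motion:
    - [0,0,0,0,-2,-22,0]
    - [0,0,0,0,-3,-22,60]
    - [0,0,0,0,-3,-22,60]
    - [0,0,0,0,-3,-22,60]
    - [0,0,0,0,-3,5,60]
    - [0,0,0,0,-3,26,60]
    - [0,0,0,0,-3,26,60]

```text
t: 7.98
eef_pos: [0.4132, 0.1856, 0.1213]
tool_rot: [-0.001, 0.727, 0.687, -0.002]
contact_force: [-1.1, 0.1, 0.5]
gripper_width: 0.697
grasp_force: 0.0
```

Emit:
jog_arm:
  motion:
    - [0,0,0,0,0,0,0]
    - [0,0,0,0,0,0,0]
    - [0,0,0,0,0,0,0]
    - [0,0,0,0,0,0,0]
    - [0,0,0,0,0,0,0]
    - [0,0,0,0,0,0,0]
  grip_force: 60

```text
t: 8.72
eef_pos: [0.4156, 0.1864, 0.1233]
tool_rot: [0.0, 0.727, 0.687, 0.001]
contact_force: [5.6, 0.3, -1.9]
gripper_width: 0.106
grasp_force: 58.4
```

Emit:
jog_arm:
  motion:
    - [0,0,0,0,3,0,0]
    - [0,0,0,0,4,-6,0]
    - [0,0,0,0,6,-12,0]
    - [0,0,0,0,6,-12,0]

```text
t: 9.22
eef_pos: [0.4198, 0.1861, 0.1351]
tool_rot: [-0.0, 0.727, 0.687, -0.001]
contact_force: [-4.1, 2.7, 0.5]
gripper_width: 0.102
grasp_force: 59.2
```

Emit:
jog_arm:
  motion:
    - [0,0,0,0,1,-8,0]
    - [0,0,0,0,5,-18,0]
    - [0,0,0,0,9,-26,0]
    - [0,0,0,0,14,-34,0]
    - [0,0,0,0,24,-50,0]
    - [0,0,0,0,24,-50,0]

```text
t: 9.98
eef_pos: [0.4491, 0.1844, 0.1865]
tool_rot: [0.002, 0.728, 0.686, 0.004]
contact_force: [11.3, 2.8, -10.3]
gripper_width: 0.097
grasp_force: 59.3
```

Emit:
jog_arm:
  motion:
    - [0,0,0,0,10,-4,0]
    - [0,0,0,0,17,-12,0]
    - [0,0,0,0,30,-25,0]
    - [0,0,0,0,44,-37,0]
    - [0,0,0,0,59,-47,0]
    - [0,0,0,0,59,-47,0]

```text
t: 10.72
eef_pos: [0.5037, 0.1811, 0.2332]
tool_rot: [0.0, 0.727, 0.686, -0.0]
contact_force: [-5.4, -0.6, 7.4]
gripper_width: 0.095
grasp_force: 59.8
```

Emit:
jog_arm:
  motion:
    - [0,0,0,0,15,-11,0]
    - [0,0,0,0,32,-18,0]
    - [0,0,0,0,50,-23,0]
    - [0,0,0,0,68,-26,0]
    - [0,0,0,0,87,-28,0]
    - [0,0,0,0,87,-28,0]

```text
t: 11.48
eef_pos: [0.59, 0.1758, 0.2582]
tool_rot: [-0.001, 0.727, 0.687, -0.001]
contact_force: [-0.2, 2.6, -9.7]
gripper_width: 0.098
grasp_force: 58.7
```

Emit:
jog_arm:
  motion:
    - [0,0,0,0,17,2,0]
    - [0,0,0,0,36,5,0]
    - [0,0,0,0,54,9,0]
    - [0,0,0,0,72,15,0]
    - [0,0,0,0,78,17,0]
    - [0,0,0,0,78,17,0]

```text
t: 12.22
eef_pos: [0.6691, 0.171, 0.2434]
tool_rot: [0.001, 0.727, 0.686, 0.001]
contact_force: [0.8, -0.9, 1.4]
gripper_width: 0.095
grasp_force: 59.1
```

Emit:
jog_arm:
  motion:
    - [0,0,0,0,0,0,28]
    - [0,0,0,0,0,0,28]
    - [0,0,0,0,0,-20,28]
    - [0,0,0,0,0,-60,28]
    - [0,0,0,0,0,-100,28]
    - [0,0,0,0,-50,-110,28]
    - [0,0,0,0,-110,-110,28]
    - [0,0,0,0,-170,-110,30]
    - [0,0,0,-60,-200,-110,40]
    - [0,0,0,-120,-200,-110,40]
  grip_force: 30

```text
t: 13.48
eef_pos: [0.46, 0.0658, 0.3549]
tool_rot: [0.002, 0.725, 0.689, 0.001]
contact_force: [2.0, -0.9, 0.3]
gripper_width: 0.468
grasp_force: 0.0
```

```bash
python3 - <<'E'
from h import *
o=bot.get_obs();print(o["eef_pos"],o["t"])
s=bot.read_camera("scene");t=bot.read_camera("top")
for n in ("spreader","spreader_small","flap_handle","flap_hinge"):
  for p in (s,t): print(n,[(d["xy"],round(d["score"],2)) for d in bot.tip_of(n,p)], [(d["xy"],round(d["score"],2)) for d in bot.spot_in(n,p)])
a=cv2.resize(s["pixels"][110:210,240:340],(500,500),interpolation=2)[:,:400];b=cv2.resize(t["pixels"][170:270,130:210],(400,500),interpolation=2)
b=np.clip(b.astype(float)*1.8,0,255).astype(np.uint8)
cv2.imwrite("pics/open.png",np.hstack([a,b])[...,::-1])
E
```

```text
[0.46   0.0658 0.3549] 13.475
spreader [([143.2, 269.3], 0.75), ([278.3, 174.3], 0.6), ([292.3, 184.0], 0.52)] [([294.4, 169.2], 0.44)]
spreader [([180.7, 213.8], 0.56)] [([169.0, 210.5], 0.47)]
spreader_small [([281.6, 173.8], 0.44), ([228.3, 213.2], 0.4)] [([283.3, 160.3], 0.63), ([165.0, 204.0], 0.29)]
spreader_small [([178.9, 237.8], 0.51), ([258.6, 122.7], 0.4)] []
flap_handle [([329.4, 142.2], 0.94), ([261.8, 109.1], 0.74)] [([316.0, 150.1], 0.71)]
flap_handle [([161.0, 135.1], 0.98), ([113.5, 344.4], 0.73)] [([114.4, 322.1], 0.89), ([145.4, 154.9], 0.69)]
flap_hinge [([286.5, 127.1], 0.85), ([311.5, 172.6], 0.63), ([306.1, 238.2], 0.25)] [([271.2, 119.1], 0.8), ([316.8, 152.3], 0.64), ([337.9, 220.0], 0.59)]
flap_hinge [([115.9, 287.7], 0.81)] [([149.7, 154.4], 0.91)]
```

View pics/open.png

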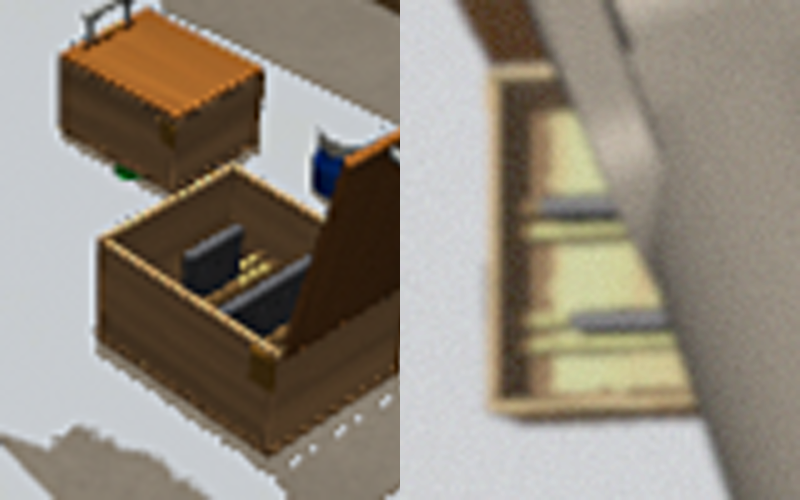

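The flap stands open. The wide spreader is in the far (+20) slot (scene ~293,170; top ~165,211); the narrow one is in the near slot (top ~174,234). The arm hides part of the top view, so I'm moving it aside.

Emit:
jog_arm:
  motion:
    - [0,0,0,-50,10,0,40]
    - [0,0,0,-100,20,0,40]
    - [0,0,0,-150,40,0,40]
    - [0,0,0,-200,50,0,40]
    - [0,0,0,-230,50,0,40]
    - [0,0,0,-230,50,0,40]

```text
t: 15.12
eef_pos: [0.4981, -0.1705, 0.3524]
tool_rot: [-0.0, 0.729, 0.685, -0.0]
contact_force: [0.4, 0.9, -0.3]
gripper_width: 0.469
grasp_force: 0.0
```

```bash
python3 - <<'E'
from h import *
o=bot.get_obs();print(o["eef_pos"],o["t"])
t=bot.read_camera("top");s=bot.read_camera("scene")
for n in ("spreader","spreader_small"): print(n,[(d["xy"],round(d["score"],2)) for d in bot.tip_of(n,t)], [(d["xy"],round(d["score"],2)) for d in bot.spot_in(n,t)])
b=cv2.resize(t["pixels"][175:260,140:225],(595,595),interpolation=2)
b=np.clip(b.astype(float)*1.8,0,255).astype(np.uint8)
cv2.imwrite("pics/open2.png",b[...,::-1])
E
```

```text
[ 0.4981 -0.1705  0.3524] 15.125
spreader [([185.9, 213.9], 0.73), ([403.7, 211.8], 0.59), ([170.0, 181.5], 0.57)] [([179.7, 210.8], 0.71)]
spreader_small [([179.5, 233.4], 0.61)] []
```

View pics/open2.png

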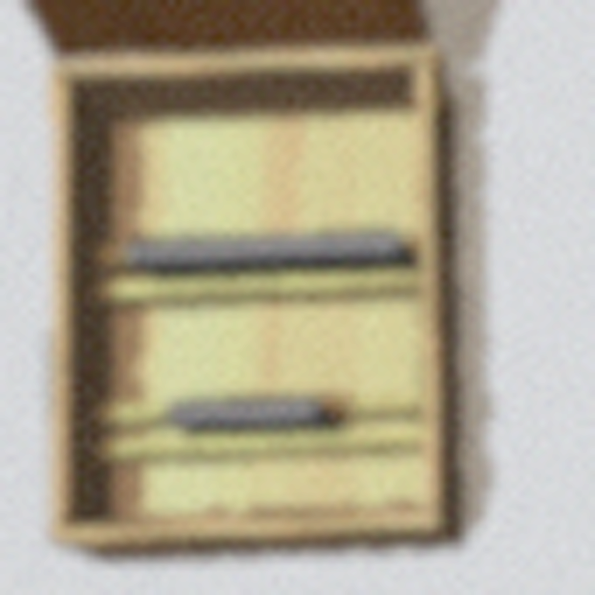

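The top view shows the wide spreader's top edge from (157.9,211) to (198.3,209.7), the narrow one around (175.5,234), and the rim corners near (148,252), (203,251), (148,184), (202,182).

```bash
python3 - <<'E'
from h import *
t=bot.read_camera("top");s=bot.read_camera("scene")
C=[plane(t,u,.1)[:2] for u in [(148.1,252.1),(202.9,251.4),(202.4,182.1),(148.1,183.9)]]
r=cv2.minAreaRect(np.array(C,np.float32));c=np.mean(C,0);print(c,r)
v=C[2]+C[3]-C[0]-C[1];print("yaw x",np.arctan2(v[1],v[0]));w=C[0]+C[3]-C[1]-C[2];print("yaw y",np.arctan2(-w[0],w[1]))
A=plane(t,(157.9,211),.086);B=plane(t,(198.3,209.7),.086);m=(A+B)/2;print("spr",A,B,m,np.linalg.norm(A-B),np.arctan2(-(A-B)[0],(A-B)[1]))
# height of spreader by two views: left end of wide not visible in scene; right end (-y) top in scene crop ~ (222,308)/5
print(tri([(s,(240+222/5,110+305/5)),(t,(198.3,209.7))]))
yaw=-.055;print("slot+20",c+.02*np.array([np.cos(yaw),np.sin(yaw)]))
E
```

```text
[0.4929 0.1775] ((0.49249476194381714, 0.17840883135795593), (0.15065133571624756, 0.1915043741464615), 85.95569610595703)
yaw x -0.0617336692291065
yaw y -0.07635193985111285
spr [0.5164 0.2268 0.086 ] [0.5089 0.1151 0.086 ] [0.5127 0.1709 0.086 ] 0.11191200563593566 -0.06725108821937853
(array([0.5132, 0.1196, 0.0847]), np.float64(0.005814494137171163))
slot+20 [0.5128 0.1764]
```

```bash
python3 - <<'E'
from h import *
rows((.5135,.171,.2,1.505),(.5135,.171,.055,1.505))
E
```

```text
[0.0, 0.0, 0.01, 337.9, -4.0, 153.0]
[0.0, 0.0, 0.01, 337.9, -4.1, 298.0]
```

Emit:
jog_arm:
  motion:
    - [0,0,0.01,40,-1,0,40]
    - [0,0,0.01,100,-1,10,40]
    - [0,0,0.01,160,-2,30,40]
    - [0,0,0.01,220,-3,60,40]
    - [0,0,0.01,275,-3,100,40]
    - [0,0,0.01,320,-4,135,40]
    - [0,0,0.01,338,-4,153,40]
    - [0,0,0.01,338,-4,153,40]
    - [0,0,0.01,338,-4,153,40]

```text
t: 16.65
eef_pos: [0.5144, 0.1695, 0.2006]
tool_rot: [0.0, 0.731, 0.683, 0.0]
contact_force: [-0.1, -1.6, -0.7]
gripper_width: 0.471
grasp_force: 0.0
```

```bash
python3 - <<'E'
from h import *
o=bot.get_obs();print(o["eef_pos"],o["t"],o["q"])
rows((.5135,.171,.055,1.505))
E
```

```text
[0.5144 0.1695 0.2006] 16.65 [ 0.1377  0.3494 -0.7021  1.8503  0.261   1.0347 -0.737 ]
[0.001, 0.0, -0.002, 1.5, -1.2, 145.6]
```

Emit:
jog_arm:
  motion:
    - [0,0,0,1,-1,40,40]
    - [0,0,0,1,-1,80,40]
    - [0,0,0,1,-1,110,40]
    - [0,0,0,1,-1,130,40]
    - [0,0,0,1,-1,145,40]
    - [0,0,0,1,-1,145,40]
    - [0,0,0,1,-1,145,40]
  grip_force: 30

```text
t: 17.52
eef_pos: [0.5137, 0.1716, 0.0558]
tool_rot: [0.0, 0.73, 0.683, 0.001]
contact_force: [1.0, -0.2, -0.2]
gripper_width: 0.473
grasp_force: 0.0
```

Emit:
jog_arm:
  motion:
    - [0,0,0,0,0,0,30]
    - [0,0,0,0,0,0,22]
    - [0,0,0,0,0,0,16]
    - [0,0,0,0,0,0,12]
    - [0,0,0,0,0,0,9]
    - [0,0,0,0,0,0,6]
    - [0,0,0,0,0,0,3]
    - [0,0,0,0,0,0,0]
    - [0,0,0,0,0,0,0]
  grip_force: 30

```text
t: 18.65
eef_pos: [0.5134, 0.1713, 0.0551]
tool_rot: [0.0, 0.73, 0.683, 0.0]
contact_force: [1.9, -0.4, 0.4]
gripper_width: 0.108
grasp_force: 30.6
```

Emit:
jog_arm:
  motion:
    - [0,0,0,0,0,-4,0]
    - [0,0,0,0,0,-12,0]
    - [0,0,0,0,0,-24,0]
    - [0,0,0,0,0,-40,0]
    - [0,0,0,0,0,-60,0]
    - [0,0,0,0,0,-85,0]
    - [0,0,0,0,0,-115,0]
    - [0,0,0,0,0,-145,0]
    - [0,0,0,0,0,-170,0]
    - [0,0,0,0,0,-170,0]

```text
t: 19.9
eef_pos: [0.5137, 0.1722, 0.2277]
tool_rot: [0.001, 0.73, 0.683, 0.002]
contact_force: [0.4, 0.1, -1.1]
gripper_width: 0.105
grasp_force: 29.8
```

```bash
python3 - <<'E'
from h import *
o=bot.get_obs();print(o["eef_pos"],o["t"],o["gripper_width"],o["grasp_force"])
s=bot.read_camera("scene");t=bot.read_camera("top")
for n in ("spreader","spreader_small"):
  for p in (s,t): print(n,[(np.round(d["xy"]),round(d["score"],2)) for d in bot.tip_of(n,p)])
print(proj(s,o["eef_pos"]-[0,0,.049]),proj(t,o["eef_pos"]-[0,0,.049]))
rows((.53,-.169,.225,np.pi/2-.2),(.53,-.169,.159,np.pi/2-.2))
E
```

```text
[0.5137 0.1722 0.2277] 19.9 0.10474467873525067 29.84174519777298
spreader [(array([296., 146.]), 0.64)]
spreader [(array([209., 126.]), 0.53), (array([237., 136.]), 0.19)]
spreader_small [(array([282., 176.]), 0.69)]
spreader_small []
[293.9597 144.427 ] [171.9907 203.83  ]
[-0.002, 0.001, 0.133, -338.0, 40.4, -0.9]
[-0.002, 0.001, 0.133, -338.0, 40.5, 65.1]
```

Emit:
jog_arm:
  motion:
    - [0,0,0.02,-20,2,0,0]
    - [0,0,0.04,-60,7,0,0]
    - [0,0,0.06,-105,12,0,0]
    - [0,0,0.08,-150,18,0,0]
    - [0,0,0.1,-195,23,0,0]
    - [0,0,0.12,-240,29,0,0]
    - [0,0,0.133,-280,34,0,0]
    - [0,0,0.133,-315,38,0,0]
    - [0,0,0.133,-338,40,0,0]
    - [0,0,0.133,-338,40,0,0]

```text
t: 21.45
eef_pos: [0.529, -0.1722, 0.2242]
tool_rot: [-0.0, 0.776, 0.631, -0.001]
contact_force: [-0.8, -0.4, -0.7]
gripper_width: 0.105
grasp_force: 29.8
```

```bash
python3 - <<'E'
from h import *
o=bot.get_obs();print(o["eef_pos"],o["t"],o["gripper_width"],o["grasp_force"],o["joint_vel"])
s=bot.read_camera("scene");t=bot.read_camera("top")
for p in (s,t): print([(np.round(d["xy"],1),round(d["score"],2)) for d in bot.tip_of("spreader",p)],proj(p,o["eef_pos"]-[0,0,.049]))
a=cv2.resize(s["pixels"][145:255,180:290],(550,550),interpolation=2)
cv2.imwrite("pics/hold.png",a[...,::-1])
rows((.53,-.169,.158,np.pi/2-.2))
E
```

```text
[ 0.529  -0.1722  0.2242] 21.45 0.10533088184725993 29.809808135032654 [-0.034  -0.0105 -0.0498  0.0142 -0.0179 -0.002  -0.0209]
[(array([227.5, 194.1]), 0.7)] [226.5544 192.5221]
[(array([306.2, 186. ]), 0.53)] [303.9637 185.3662]
[-0.0, -0.0, 0.001, -1.4, 0.2, 66.9]
```

View pics/hold.png

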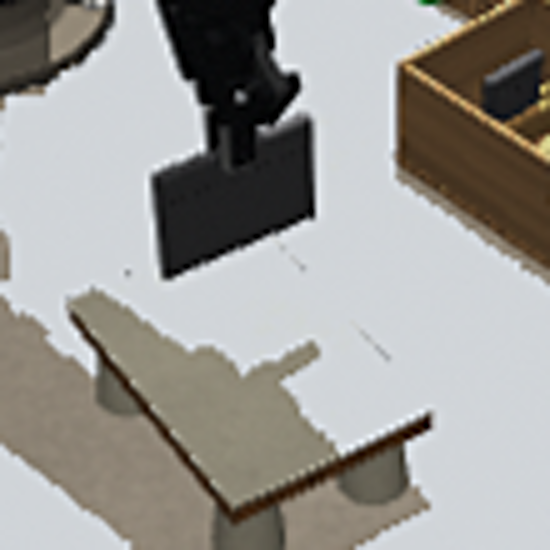

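The spreader is held over the canvas. Its corners are at scene (213,200.6), (242.6,188), (210.6,179.4) and (242,168.6); I'm comparing them with the pose expected if it hangs level.

```bash
python3 - <<'E'
from h import *
from scipy.optimize import least_squares
s=bot.read_camera("scene");o=bot.get_obs();print(o["eef_pos"])
q=o["tool_rot"];yaw=np.arctan2(*(R.from_quat([*q[1:],q[0]]).as_matrix()[:2,0][::-1]))-np.pi/2;print("yaw",yaw)
P=[(-55,0),(55,0),(-55,80),(55,80)];U=np.array([(213,200.6),(242.6,188),(210.6,179.4),(242,168.6)])
def f(p):
    M=R.from_euler("zyx",[yaw,0,p[3]]).as_matrix()
    return (np.array([proj(s,p[:3]+M@[0.,y/1e3,z/1e3]) for y,z in P])-U).ravel()
c=o["eef_pos"]-[0,0,.049];print(f([*c,0]).reshape(-1,2))
r=least_squares(lambda p:np.r_[f(p),(p[0]-c[0])*300],[*c,0],x_scale=.1);print(r.x,r.fun)
E
```

```text
[ 0.5302 -0.1674  0.225 ]
yaw -0.19827337894003882
[[-0.3812 -2.1066]
 [ 0.0827 -2.6208]
 [ 0.3025 -0.9925]
 [ 0.3327 -3.0962]]
[ 0.5301 -0.1692  0.1675 -0.0276] [-0.6972 -0.1715 -0.305  -0.0114  0.5449  0.7576  0.4433 -0.5926 -0.0337]
```

Emit:
jog_arm:
  motion:
    - [0,0,0,0,0,12,0]
    - [0,0,0,0,0,26,0]
    - [0,0,0,0,0,40,0]
    - [0,0,0,0,0,52,0]
    - [0,0,0,0,0,62,0]
    - [0,0,0,0,0,67,0]
    - [0,0,0,0,0,67,0]
    - [0,0,0,0,0,67,0]
    - [0,0,0,0,0,67,0]
    - [0,0,0,0,0,67,0]

```text
t: 22.95
eef_pos: [0.5304, -0.1687, 0.1582]
tool_rot: [0.0, 0.774, 0.633, 0.0]
contact_force: [-0.5, 0.4, -0.6]
gripper_width: 0.108
grasp_force: 29.8
```

```bash
python3 - <<'E'
from h import *
o=bot.get_obs();print(o["eef_pos"],o["t"],o["gripper_width"],o["grasp_force"],o["contact_force"],np.abs(o["joint_vel"]).max())
s=bot.read_camera("scene")
a=cv2.resize(s["pixels"][110:270,180:370],None,fx=4,fy=4,interpolation=2)[:600]
cv2.imwrite("pics/end.png",a[:,:,::-1])
E
```

```text
[ 0.5304 -0.1687  0.1582] 22.95 0.1080436407803222 29.807868897914886 [-0.5331  0.3907 -0.5861] 0.0039235419495620896
```

View pics/end.png

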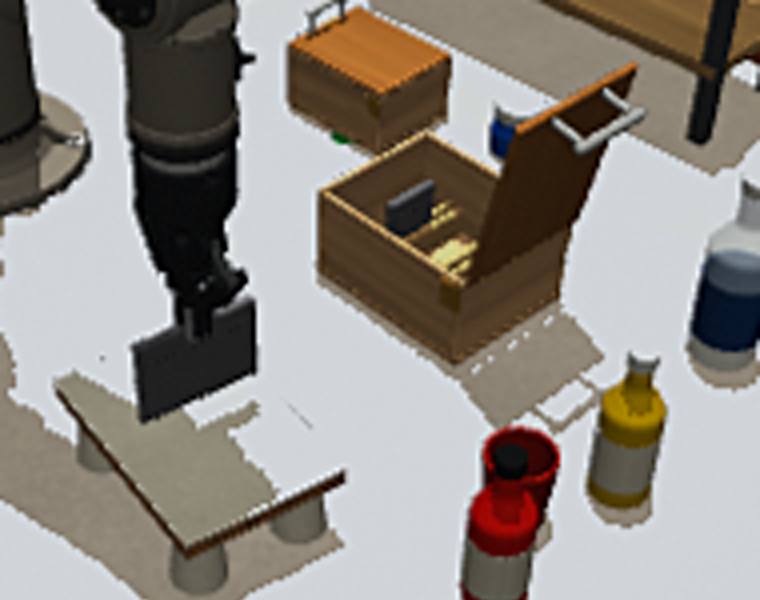

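The last picture shows the flap standing open, the narrow spreader still in its slot (crop 410,205), and the wide one held upright and still above the middle of the canvas. Nothing else has been disturbed.

```bash
python3 -c "
from station import bot
print(bot.hand_in())"
```

```text
the job is handed in; nothing more can be done
None
```

The job is handed in: the flap stands open, the narrow spreader is still in its slot, and the wide one is held still at 30 N, plain edge down and about 3 cm above the middle of the canvas, within about 2° of upright as far as the camera shows.

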